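# Sweep the loose bottle caps into the counter dustpan

### The job

Tidy the worktop: with the tips of the fingers, sweep the three loose bottle caps (red, blue and green) along the worktop into the grey dustpan through its open front, until every cap lies wholly inside between the walls and none sticks out at the front. Slide them steadily, never pick them up or flick them, and leave the salt shaker, the spice jar and the teaspoon where they are.

Things in the scene. Friction and masses are not known exactly. Their poses are not given: they have to be found in the camera images.
- tray: Grey plastic dustpan, stuck to the worktop. Origin: under the middle of its floor; its +y points out of the open front. Walls on the other 3 sides, 6 mm thick, 34 mm high: inner faces at x = -95 and +95 mm and y = -60 mm; the side walls end at y = +55 mm. Floor 2 mm thick, falling to the worktop as a ramp from y = +55 to +75 mm. A grip 32 mm wide sticks out behind to y = -135 mm.
- cap_red: Red plastic bottle cap lying closed side up on the worktop: a disc 40 mm across and 14 mm high, 10 to 20 g, slides freely. Origin: centre of its underside; z along its axis.
- cap_blue: Blue plastic bottle cap lying closed side up on the worktop: a disc 40 mm across and 14 mm high, 10 to 20 g, slides freely. Origin: centre of its underside; z along its axis.
- cap_green: Green plastic bottle cap lying closed side up on the worktop: a disc 40 mm across and 14 mm high, 10 to 20 g, slides freely. Origin: centre of its underside; z along its axis.
- salt_shaker: Glass salt shaker with a steel cap, standing upright: 44 mm across, 90 mm high. Origin: centre of its underside, z up. Leave it alone.
- spice_jar: Glass spice jar with a black cap, standing upright: 41 mm across, 105 mm high. Origin: centre of its underside, z up. Leave it alone.
- teaspoon: Steel teaspoon lying flat: 130 mm long along its x axis, 27 mm wide, 11 mm high. Origin: centre of its underside. Leave it alone.
Things that resemble listed ones, but are neither listed nor needed, are in the scene too. There is more than one size of the cap_red; the one meant has the size given above.

How it is judged (in metres and radians):
At the end, for the whole second after the job is handed in: All three caps lie at rest in the dustpan: centres between the three walls and at least 15 mm behind the front ends of the side walls (tray y below +40 mm), undersides under 25 mm above the worktop. Salt shaker, spice jar and teaspoon within 20 mm of where they were, the jars upright (x of cap_red in the frame of tray between -0.095 and 0.095 m and y of cap_red in the frame of tray between -0.06 and 0.04 m and height (world z) of each of cap_red, cap_blue, cap_green below 0.025 m and linear speed of each of cap_red, cap_blue, cap_green below 0.02 m/s and x of cap_blue in the frame of tray between -0.095 and 0.095 m and y of cap_blue in the frame of tray between -0.06 and 0.04 m and x of cap_green in the frame of tray between -0.095 and 0.095 m and y of cap_green in the frame of tray between -0.06 and 0.04 m and distance of each of salt_shaker, spice_jar, teaspoon from where it was at the start of the episode below 0.02 m and angle between each of salt_shaker, spice_jar's own z axis and vertical below 0.3 rad); the robot touches nothing.
It fails at once if a bottle cap is picked up (its underside more than 25 mm above the worktop) (height (world z) of any of cap_red, cap_blue, cap_green above 0.025 m).
It fails at once if a bottle cap is flicked (faster than 0.8 m/s) (linear speed of any of cap_red, cap_blue, cap_green above 0.8 m/s).
It fails at once if the salt shaker is moved by more than 20 mm or tipped (distance of salt_shaker from where it was at the start of the episode above 0.02 m or angle between salt_shaker's own z axis and vertical above 0.3 rad).
It fails at once if the spice jar is moved by more than 20 mm or tipped (distance of spice_jar from where it was at the start of the episode above 0.02 m or angle between spice_jar's own z axis and vertical above 0.3 rad).
It fails at once if the teaspoon is moved by more than 20 mm (distance of teaspoon from where it was at the start of the episode above 0.02 m).
It also fails if it takes over 72 s, if anything falls off the work surface, if the arm or the gripper's body presses on something with over 40 N, if the wrist force passes 120 N, or if a joint passes its speed limit or range.

### The arm

A 6-joint arm with a two-finger parallel gripper is mounted at the origin on a cart in front of the work surface, level with it; the furniture and walls round the work are solid. World frame = base frame: x ahead of the robot, y to its left, z up, the work surface at z = 0. Lengths are in m, angles in degrees, forces in N, time in s.
With the tool pointing down it reaches from about 0.3 to 0.75 m from the base axis. Payload 8.5 kg.
Tool frame: the origin (TCP) lies midway between the tips of the shut fingers; the grasp point (between the pads) lies 19 mm behind it (env.tcp_to_grasp is the z of the grasp point in the tool frame, in m); z points along the fingers, y is the line along which they close (so a half turn about z gives the same grasp; the last joint's range is limited). The gripper opens to 85 mm and grips with 20 to 120 N. Pads are 22 mm wide; open, the fingers measure 114 mm over their backs; the gripper's body (76 mm by 85 mm) begins 54 mm behind the grasp point. The pads swing forward as they close: fully open they stand 13 mm farther back than shut.
Start: joints at [-80.804, 21.807, 74.336, -0, 83.858, -12.336], TCP at [0.202, -0.512, 0.231] pointing down, gripper open.
Joint ranges: [-178.18, 178.18], [-50.72, 133.34], [12.68, 142.11], [-81.47, 261.47], [9.98, 163.14], [-165.26, 165.26]. Speed limits (degrees/s): [136.94, 136.94, 180, 180, 180, 180].

### API

Orientations are given as a 3x3 rotation matrix whose columns are the frame's x, y, z axes.
In Python, from rig import env, imaging, job, models gives the robot as it stands. The module is installed in compiled form; this text tells all that it offers.
- The arm moves only by the tool jog_arm, never from a script. Its argument "plan" is text: rows parted by semicolons, each of 7 numbers parted by spaces: the turn, a rotation vector about the tool's x, y, z in degrees, then the shift along the tool's x, y, z in cm, then the closure in counts, from 0 (fully open) to 255 (shut). In form: rx ry rz x y z claw; .... A call has 1 to 10 rows; each row shifts and turns the commanded pose from where the row before left it, along the tool's axes as they then stand; what a row does not reach is not made up. A row lasts 1/12 s, in which the tool goes at most 41.7 mm and 7.16 degrees, less where a joint would pass 70% of its speed; a pose out of reach is approached as far as the arm can. A call with a gripper value outside its range is refused whole. The fingers move at their own pace and stop on an object; "grip_force" is the grip in N (left out, the last holds). Time passes only in rows, so rows that do not move let the fingers close. It gives the time, the measured TCP pose, the force, the opening and the grip force at its end, in the units of the state.
- env.observe(): the state, without advancing time (a new reading comes with each control period).
- imaging.get_image(name): name is "scene" or "top"; returns a dict with "pixels" (420x560x3 uint8, red, green, blue), "depth" (420x560 float32, m along the optical axis (not along the pixel's ray), 0 where there is no reading), "fov_y" (degrees; the focal length in pixels is half the picture's height over the tangent of half this angle, whatever the lens; pixels are square), "cx", "cy" (the principal point, pixels), "world_from_camera" (4x4, takes a point from camera to world coordinates). Camera axes: x right, y down, z forward; pixel columns grow to the right and rows downward; lengths in m; the calibration is good to about 2 mm. A picture is of the moment at which its call begins.
- job.close_job(): hands the job in; it is judged then, once.
Trained networks look in the newest picture that a camera, given by its name, has taken for a name from the list of things; names that differ only in an ending like _2 or _b are one class to them, and where a whole thing is asked for, a point or a joint stands for the part that bears it (a point fixed in the world has none). Each returns a list of dicts, best first, with "confidence" (0 to 1); they miss things now and then, are a little off and sometimes report something else, mostly with a low value. They report only what shows in the picture. A call takes as long as a camera call. They do not tell look-alikes from the thing itself.
- models.outline_of(camera, query): "region" (420x560 bool, what is visible of it) and "bbox" ([centre column, centre row, width, height] in pixels, round what is visible of it).
- models.tip_of(camera, query): "at" ([column, row] in pixels: a listed point, or the origin of a listed thing).
The state is a dict: "time_s": time; "q": joint angles; "qvel": joint speeds; "joint_efforts": joint torques, N m; "position": TCP position; "tool_rot": TCP orientation; "ft_force": force on the tool from outside, world axes, zero at the start; "wrist_torque": the same for the moment, N m; "grip_width": finger opening in m; "gripper_force": force on a finger pad.
Only numpy, scipy, OpenCV 4.12 (cv2) and the standard library are available. Lean on these libraries where they do the work, as an engineer would, in place of code of your own. Each camera call takes 0.05 s, during which the arm holds its last target. There are 200 camera calls.

## Working session

There is one attempt and no reset: what is moved stays moved. The work goes in short steps, Python scripts to look and compute and a tool call to move; the robot and the scene stay as the last step left them, time stands still between calls to the robot, and variables do not carry over. Pictures are saved under pics/ and viewed, at most 10 in all, crops included, and the job is handed in when it is done.

Besides the shell and the picture viewer there is one more tool, called after "Call:" as a command line: name --argument value ..., lists and objects as JSON in quotes. jog_arm: Moves the arm, as the interface text tells. Its arguments: {"type":"object","properties":{"plan":{"type":"string"},"grip_force":{"type":"number"}},"required":["plan"]}

```bash
mkdir -p pics
cat > h.py <<'E'
import numpy as np,cv2
from rig import env,imaging,job,models
def pts(im):
    d=im["depth"];H,W=d.shape;f=H/2/np.tan(np.radians(im["fov_y"])/2)
    v,u=np.mgrid[:H,:W];P=np.stack([(u-im["cx"])*d/f,(v-im["cy"])*d/f,d],-1)
    T=np.array(im["world_from_camera"]);return P@T[:3,:3].T+T[:3,3]
def save(im,n):cv2.imwrite("pics/"+n,cv2.cvtColor(im["pixels"],cv2.COLOR_RGB2BGR))
E
python3 - <<'E'
from h import *
for c in["top","scene"]:
    im=imaging.get_image(c);save(im,c+"0.png");P=pts(im)
    print(c,np.round(im["world_from_camera"],2).tolist())
    for n in["tray","cap_red","cap_blue","cap_green","salt_shaker","spice_jar","teaspoon"]:
        for r in models.outline_of(c,n)[:4]:
            m=r["region"]&(im["depth"]>0);q=P[m]
            if len(q)<5:continue
            lo,hi=np.percentile(q,2,0),np.percentile(q,98,0)
            print(n,round(r["confidence"],2),np.round(r["bbox"]).astype(int),"mid",np.round((lo+hi)/2,3),"ext",np.round(hi-lo,3))
E
```

```text
top [[-0.0, -0.99, 0.13, 0.46], [-1.0, 0.01, 0.01, -0.07], [-0.01, -0.13, -0.99, 1.05], [0.0, 0.0, 0.0, 1.0]]
tray 0.79 [363 228 104 101] mid [ 0.537 -0.233  0.017] ext [0.198 0.192 0.038]
cap_red 0.53 [242 268  22  19] mid [0.457 0.02  0.009] ext [0.037 0.037 0.018]
cap_red 0.49 [204 296  18  15] mid [0.395 0.106 0.011] ext [0.028 0.026 0.008]
cap_blue 0.78 [230 215  17  18] mid [0.568 0.056 0.013] ext [0.035 0.037 0.01 ]
cap_green 0.84 [242 183  18  15] mid [0.638 0.02  0.014] ext [0.034 0.035 0.008]
salt_shaker 0.59 [329 121  22  29] mid [ 0.781 -0.169  0.044] ext [0.055 0.039 0.093]
spice_jar 0.68 [226 129  22  29] mid [0.764 0.06  0.053] ext [0.069 0.048 0.109]
teaspoon 0.77 [276 307  19  55] mid [ 0.368 -0.049  0.006] ext [0.118 0.037 0.013]
scene [[-0.88, -0.28, 0.39, 0.22], [-0.48, 0.52, -0.7, 0.61], [-0.01, -0.81, -0.59, 0.59], [0.0, 0.0, 0.0, 1.0]]
tray 0.56 [322 191 100  65] mid [ 0.536 -0.22   0.019] ext [0.201 0.167 0.035]
cap_red 0.87 [309 263  20  18] mid [0.456 0.028 0.011] ext [0.033 0.034 0.013]
cap_red 0.61 [322 303  19  17] mid [0.394 0.108 0.008] ext [0.026 0.035 0.012]
cap_blue 0.6 [252 253  23  17] mid [0.569 0.062 0.011] ext [0.038 0.036 0.014]
cap_green 0.76 [235 235  22  15] mid [0.637 0.027 0.01 ] ext [0.035 0.035 0.014]
salt_shaker 0.77 [227 166  24  41] mid [ 0.805 -0.202  0.045] ext [0.104 0.114 0.09 ]
spice_jar 0.69 [252 253  21  17] mid [0.568 0.063 0.01 ] ext [0.036 0.035 0.015]
spice_jar 0.59 [176 210  26  52] mid [0.747 0.064 0.057] ext [0.034 0.034 0.102]
teaspoon 0.82 [368 255  58  30] mid [ 0.371 -0.048  0.007] ext [0.116 0.038 0.013]
teaspoon 0.65 [227 163  19  37] mid [ 0.782 -0.195  0.045] ext [0.056 0.101 0.09 ]
```

Run:
```python
import cv2,numpy as np
a=cv2.imread("pics/top0.png");cv2.imwrite("pics/crop0.png",cv2.resize(a[90:350,170:440],(800,770))[:, :][0:770])
b=cv2.resize(a[90:350,170:440],None,fx=2.25,fy=2.25,interpolation=cv2.INTER_CUBIC);cv2.imwrite("pics/crop0.png",b)
from h import *
im=imaging.get_image("top");P=pts(im)
# tray walls: points at z 0.028..0.04
m=(P[...,2]>.028)&(P[...,2]<.04)&(im["depth"]>0)&(P[...,1]<-.1)&(P[...,0]<.72)&(P[...,0]>.3)
q=P[m][:,:2].astype(np.float32);print(cv2.minAreaRect(q),len(q))
r=models.outline_of("top","tray")[0]["region"]
print(cv2.boxPoints(cv2.minAreaRect(q)))
z=P[r&(im["depth"]>0)];z=z[z[:,2]<.015];print(cv2.minAreaRect(z[:,:2].astype(np.float32)))
for n in ["cap_red","cap_blue","cap_green"]:
  for r in models.outline_of("top",n)[:2]:
    s=P[r["region"]&(P[...,2]>.006)&(P[...,2]<.02)&(im["depth"]>0)]
    print(n,np.round(cv2.minEnclosingCircle(s[:,:2].astype(np.float32)),3) if 0 else [np.round(x,3) for x in cv2.minEnclosingCircle(s[:,:2].astype(np.float32))],np.median(s[:,2]).round(4))
print(env.observe()["position"],env.observe()["tool_rot"],env.observe()["grip_width"])
```

```text
((0.5318624973297119, -0.2508660554885864), (0.18713021278381348, 0.20507708191871643), 83.50712585449219) 905
[[ 0.41940135 -0.332236  ]
 [ 0.62316304 -0.35542604]
 [ 0.64432365 -0.16949612]
 [ 0.44056195 -0.14630607]]
((0.5377485156059265, -0.23151834309101105), (0.19008448719978333, 0.21343578398227692), 83.4972152709961)
cap_red [array([0.456, 0.021]), np.float64(0.021)] 0.0141
cap_red [array([0.394, 0.106]), np.float64(0.015)] 0.0103
cap_blue [array([0.569, 0.057]), np.float64(0.021)] 0.0138
cap_green [array([0.638, 0.021]), np.float64(0.021)] 0.014
[ 0.20188098 -0.51158246  0.23132031] [[ 9.30189480e-01  3.67079735e-01  7.26987014e-06]
 [ 3.67079734e-01 -9.30189479e-01  3.17822217e-05]
 [ 1.84289662e-05 -2.68948662e-05 -9.99999999e-01]] 0.0853443523554042
```

View pics/crop0.png

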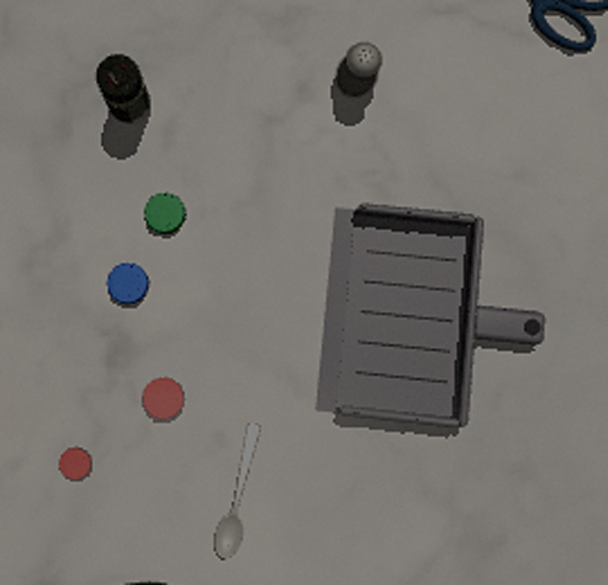

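View pics/scene0.png

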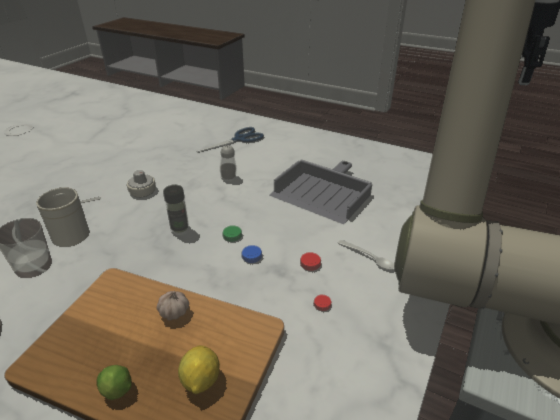

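Two red caps show in the top image: (242,268), 42 mm across and 14 mm high, and (204,296), 30 mm across and 10 mm high. The first matches cap_red, and the enlarged crop confirms this (large at 163,399, small at 75,464). Blue is at (230,215) and green at (242,183). The pan opens toward the caps, and the spoon's handle tip is near red's path. I'll use the part-open fingers as a two-point cradle, with tool x along tray y.

Call:
jog_arm --plan "0 0 -6.2 0 0 0 171;0 0 -6.2 0 0 0 171;0 0 -6.2 0 0 0 171;0 0 -6.2 0 0 0 171;0 0 -6.2 0 0 0 171;0 0 -6.2 0 0 0 171;0 0 -6.2 0 0 0 171;0 0 -6.2 0 0 0 171;0 0 -6.2 0 0 0 171;0 0 -6.2 0 0 0 171"

```text
time_s: 1.88
position: [0.2019, -0.5116, 0.2313]
tool_rot: [[0.107, 0.994, 0.0], [0.994, -0.107, -0.0], [-0.0, 0.0, -1.0]]
ft_force: [0.1, -0.0, -1.0]
grip_width: 0.0281
gripper_force: 0.0
```

Call:
jog_arm --plan "0 0 0 3.15 1.87 0 171;0 0 0 3.15 1.87 0 171;0 0 0 3.15 1.87 0 171;0 0 0 3.15 1.87 0 171;0 0 0 3.15 1.87 0 171;0 0 0 3.15 1.87 0 171;0 0 0 3.15 1.87 0 171;0 0 0 3.15 1.87 0 171;0 0 0 3.15 1.87 0 171;0 0 0 3.15 1.87 0 171"

```text
time_s: 2.72
position: [0.4239, -0.218, 0.2315]
tool_rot: [[0.113, 0.994, 0.0], [0.994, -0.113, -0.0], [-0.0, 0.0, -1.0]]
ft_force: [0.9, 0.3, -0.0]
grip_width: 0.0282
gripper_force: 0.0
```

Call:
jog_arm --plan "0 0 0 3.15 1.87 0 171;0 0 0 3.15 1.87 0 171;0 0 0 3.15 1.87 0 171;0 0 0 3.15 1.87 0 171;0 0 0 3.15 1.87 0 171;0 0 0 3.15 1.87 0 171;0 0 0 3.15 1.87 0 171;0 0 0 3.15 1.87 0 171;0 0 0 3.15 1.87 0 171;0 0 0 3.15 1.87 0 171"

```text
time_s: 3.55
position: [0.6453, 0.074, 0.2313]
tool_rot: [[0.112, 0.994, 0.0], [0.994, -0.112, -0.0], [-0.0, 0.0, -1.0]]
ft_force: [0.0, -0.8, -0.2]
grip_width: 0.028
gripper_force: 0.0
```

Call:
jog_arm --plan "0 0 0 0 0 3 171;0 0 0 0 0 3.5 171;0 0 0 0 0 3.5 171;0 0 0 0 0 3.5 171;0 0 0 0 0 3.5 171;0 0 0 0 0 3 171;0 0 0 0 0 1.5 171;0 0 0 0 0 1.0 171;0 0 0 0 0 0 171;0 0 0 0 0 0 171"

```text
time_s: 4.38
position: [0.6449, 0.0722, 0.0069]
tool_rot: [[0.113, 0.994, 0.001], [0.994, -0.113, -0.0], [0.0, 0.001, -1.0]]
ft_force: [0.5, 0.2, 0.9]
grip_width: 0.0282
gripper_force: 0.0
```

Run:
```python
from h import *
print(env.observe()["position"])
a=imaging.get_image("scene")["pixels"];b=imaging.get_image("top")["pixels"]
f=lambda x:cv2.resize(cv2.cvtColor(np.ascontiguousarray(x),cv2.COLOR_RGB2BGR),(400,400),interpolation=cv2.INTER_CUBIC)
cv2.imwrite("pics/a.png",np.hstack([f(a[180:280,190:290]),f(b[130:230,180:280])]))
```

```text
[0.64488918 0.07220111 0.0069187 ]
```

View pics/a.png

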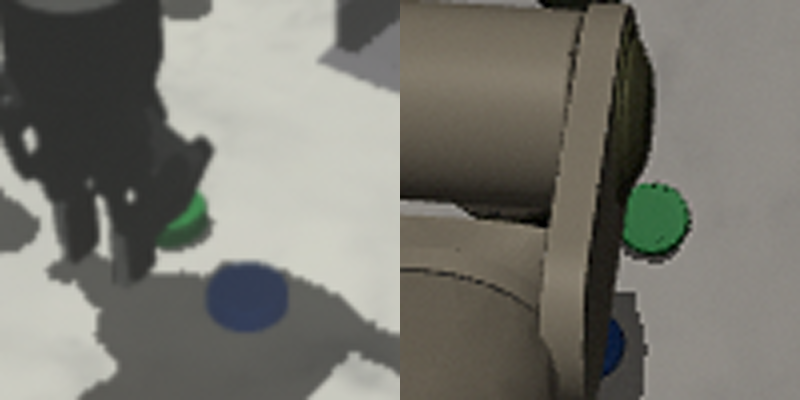

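The left crop shows the two fingertips near the worktop at about (80,250) and (135,270), right behind the green cap at (185,215). The top crop confirms green is just ahead of the gripper.

Call:
jog_arm --plan "0 0 0 0 0 0.2 171;0 0 0 -0.6 0 0 171;0 0 0 -0.8 0 0 171;0 0 0 -0.8 0 0 171;0 0 0 -1 0 0 171;0 0 0 -1.2 -0.1 0 171;0 0 0 -1.4 -0.1 0 171;0 0 0 -1.5 -0.1 0 171;0 0 0 -1.5 -0.1 0 171;0 0 0 -1.5 -0.1 0 171"

```text
time_s: 5.32
position: [0.6275, -0.0314, 0.0043]
tool_rot: [[0.113, 0.994, -0.0], [0.994, -0.113, -0.0], [-0.0, -0.0, -1.0]]
ft_force: [0.8, 0.4, 1.2]
grip_width: 0.028
gripper_force: 0.2
```

Call:
jog_arm --plan "0 0 0 -1.5 -0.1 0 171;0 0 0 -1.5 -0.1 0 171;0 0 0 -1.5 -0.1 0 171;0 0 0 -1.5 -0.1 0 171;0 0 0 -1.5 -0.1 0 171;0 0 0 -1.5 -0.1 0 171;0 0 0 -1.5 -0.1 0 171;0 0 0 -1.5 -0.1 0 171;0 0 0 -1.5 -0.1 0 171;0 0 0 -1.5 -0.1 0 171"

```text
time_s: 6.15
position: [0.6007, -0.1789, 0.0043]
tool_rot: [[0.113, 0.994, -0.0], [0.994, -0.113, -0.0], [-0.0, -0.0, -1.0]]
ft_force: [-0.1, -0.7, -0.6]
grip_width: 0.0284
gripper_force: 0.1
```

Call:
jog_arm --plan "0 0 0 -1.2 0 0 171;0 0 0 -0.8 0 0 171;0 0 0 -0.5 0 0 171;0 0 0 -0.2 0 0 171;0 0 0 0 0 0 171;0 0 0 1 0 0 171;0 0 0 2 0 0 171;0 0 0 0 0 -2 171;0 0 0 0 0 -3 171;0 0 0 0 0 -2 171"

```text
time_s: 6.98
position: [0.6019, -0.1727, 0.0762]
tool_rot: [[0.111, 0.994, 0.001], [0.994, -0.111, -0.0], [-0.0, 0.001, -1.0]]
ft_force: [-0.3, -0.2, 0.2]
grip_width: 0.0284
gripper_force: 0.0
```

```bash
cat >> h.py <<'E'
O=np.array([.536,-.2126]);A=np.array([[.9936,-.113],[.113,.9936]])
def caps():
    for c in("top","scene"):
        im=imaging.get_image(c);P=pts(im)
        for n in("cap_red","cap_blue","cap_green","teaspoon"):
            for r in models.outline_of(c,n)[:2]:
                s=P[r["region"]&(im["depth"]>0)&(P[...,2]<.025)&(P[...,2]>.006)]
                if len(s)>8:
                    k,R=cv2.minEnclosingCircle(s[:,:2].astype(np.float32));print(c,n,round(r["confidence"],2),"tray",np.round(A@(np.array(k)-O),3),"R",round(R,3))
    p=env.observe()["position"];print("tcp tray",np.round(A@(p[:2]-O),3),p[2].round(3),env.observe()["time_s"])
E
python3 -c "from h import *;caps();save(imaging.get_image('scene'),'b.png')"
```

```text
top cap_red 0.65 tray [-0.105  0.222] R 0.02
top cap_blue 0.76 tray [0.002 0.271] R 0.02
scene cap_red 0.63 tray [-0.178  0.306] R 0.015
scene cap_red 0.53 tray [-0.105  0.228] R 0.022
scene cap_blue 0.57 tray [0.002 0.276] R 0.021
scene cap_green 0.47 tray [ 0.06  -0.008] R 0.022
scene teaspoon 0.84 tray [-0.187  0.144] R 0.06
scene teaspoon 0.63 tray [0.229 0.078] R 0.02
tcp tray [0.06  0.045] 0.073 7.4833
```

View pics/b.png

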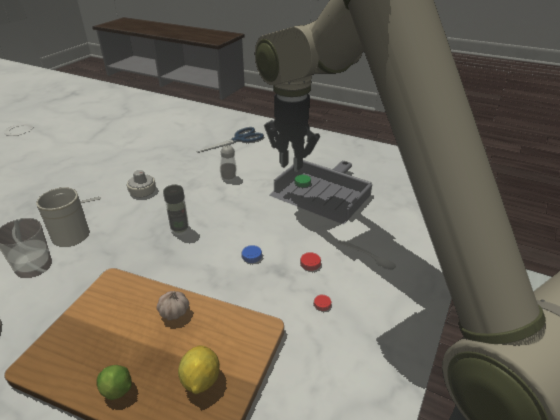

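Green is in the pan at (303,180); blue (252,254) and red (310,261) haven't moved. Blue is next.

Call:
jog_arm --plan "0 0 0 2.7 -0.6 0 171;0 0 0 3.5 -0.7 0 171;0 0 0 3.5 -0.8 0 171;0 0 0 3.5 -0.8 0 171;0 0 0 3.5 -0.8 0 171;0 0 0 3.5 -0.7 0 171;0 0 0 3.5 -0.7 0 171;0 0 0 3 -0.7 0 171;0 0 0 1 0 0 171;0 0 0 0 0 0 171"

```text
time_s: 8.37
position: [0.5747, 0.1095, 0.0742]
tool_rot: [[0.109, 0.994, -0.0], [0.994, -0.109, 0.0], [0.0, -0.0, -1.0]]
ft_force: [0.4, -0.8, 0.7]
grip_width: 0.0281
gripper_force: 0.0
```

Call:
jog_arm --plan "0 0 0 0 0 2 171;0 0 0 0 0 2.5 171;0 0 0 0 0 1.5 171;0 0 0 0 0 0.7 171;0 0 0 0 0 0 171;0 0 0 0 0 0 171"

```text
time_s: 8.87
position: [0.5755, 0.1064, 0.0077]
tool_rot: [[0.114, 0.994, 0.0], [0.994, -0.114, -0.0], [-0.0, 0.0, -1.0]]
ft_force: [-0.2, 0.4, 0.8]
grip_width: 0.0281
gripper_force: 0.0
```

```bash
python3 -c "from h import *;caps()"
```

```text
top cap_red 0.83 tray [-0.106  0.224] R 0.019
top cap_red 0.65 tray [-0.177  0.3  ] R 0.015
top cap_blue 0.7 tray [0.002 0.271] R 0.02
top teaspoon 0.88 tray [-0.186  0.145] R 0.063
top teaspoon 0.2 tray [0.215 0.073] R 0.013
scene cap_red 0.81 tray [-0.176  0.304] R 0.017
scene cap_red 0.44 tray [ 0.058 -0.005] R 0.019
scene cap_green 0.52 tray [ 0.062 -0.007] R 0.023
scene teaspoon 0.69 tray [-0.185  0.145] R 0.063
scene teaspoon 0.36 tray [0.181 0.297] R 0.02
tcp tray [0.003 0.322] 0.008 9.3667
```

Call:
jog_arm --plan "0 0 0 0 0 0.3 171;0 0 0 -0.6 0 0 171;0 0 0 -0.8 0 0 171;0 0 0 -0.8 0 0 171;0 0 0 -1 0 0 171;0 0 0 -1.2 0 0 171;0 0 0 -1.4 -0.1 0 171;0 0 0 -1.5 -0.1 0 171;0 0 0 -1.5 -0.1 0 171;0 0 0 -1.5 -0.1 0 171"

```text
time_s: 10.2
position: [0.559, 0.0037, 0.0044]
tool_rot: [[0.113, 0.994, 0.0], [0.994, -0.113, -0.0], [-0.0, 0.0, -1.0]]
ft_force: [0.2, 0.2, -0.9]
grip_width: 0.0281
gripper_force: 0.0
```

Call:
jog_arm --plan "0 0 0 -1.5 0 0 171;0 0 0 -1.5 0 0 171;0 0 0 -1.5 0 0 171;0 0 0 -1.5 0 0 171;0 0 0 -1.5 0 0 171;0 0 0 -1.5 0 0 171;0 0 0 -1.5 0 0 171;0 0 0 -1.5 0 0 171;0 0 0 -1.5 0 0 171;0 0 0 -1.5 0 0 171"

```text
time_s: 11.03
position: [0.5419, -0.1453, 0.0044]
tool_rot: [[0.113, 0.994, 0.0], [0.994, -0.113, -0.0], [-0.0, 0.0, -1.0]]
ft_force: [0.5, 0.4, -0.4]
grip_width: 0.0283
gripper_force: 0.1
```

Call:
jog_arm --plan "0 0 0 -1.5 0 0 171;0 0 0 -1.3 0 0 171;0 0 0 -1.2 0 0 171;0 0 0 -0.9 0 0 171;0 0 0 -0.6 0 0 171;0 0 0 -0.4 0 0 171;0 0 0 0 0 0 171;0 0 0 1 0 0 171;0 0 0 2 0 0 171;0 0 0 0 0 -2.5 171"

```text
time_s: 11.87
position: [0.537, -0.1676, 0.0259]
tool_rot: [[0.111, 0.994, -0.008], [0.994, -0.11, 0.005], [0.004, -0.008, -1.0]]
ft_force: [-0.4, 1.3, -0.4]
grip_width: 0.0282
gripper_force: 0.0
```

Call:
jog_arm --plan "0 0 0 0 0 -3 171;0 0 0 0 0 -2 171;0 0 0 0 0 0 171"

```text
time_s: 12.12
position: [0.541, -0.1717, 0.0833]
tool_rot: [[0.111, 0.994, 0.006], [0.994, -0.111, -0.003], [-0.003, 0.007, -1.0]]
ft_force: [1.4, -0.4, -0.3]
grip_width: 0.0281
gripper_force: 0.0
```

```bash
python3 -c "from h import *;caps()"
```

```text
top cap_red 0.49 tray [-0.105  0.224] R 0.02
top cap_red 0.48 tray [-0.177  0.301] R 0.015
scene cap_red 0.89 tray [-0.104  0.229] R 0.021
scene cap_red 0.76 tray [-0.177  0.306] R 0.015
scene cap_blue 0.71 tray [-0.003 -0.014] R 0.022
scene cap_green 0.47 tray [ 0.06  -0.006] R 0.021
scene teaspoon 0.84 tray [-0.187  0.145] R 0.059
tcp tray [-0.002  0.04 ] 0.079 12.6167
```

Call:
jog_arm --plan "0 0 0 2 -0.9 0 171;0 0 0 3 -1.3 0 171;0 0 0 3 -1.3 0 171;0 0 0 3 -1.3 0 171;0 0 0 3 -1.3 0 171;0 0 0 3 -1.3 0 171;0 0 0 3 -1.3 0 171;0 0 0 2.5 -1.1 0 171;0 0 0 1 -0.5 0 171;0 0 0 0 0 0 171"

```text
time_s: 13.45
position: [0.4625, 0.0743, 0.0793]
tool_rot: [[0.11, 0.994, -0.001], [0.994, -0.11, 0.0], [0.0, -0.001, -1.0]]
ft_force: [0.2, -0.7, 0.1]
grip_width: 0.028
gripper_force: 0.0
```

Call:
jog_arm --plan "0 0 0 0 0 2 171;0 0 0 0 0 2.5 171;0 0 0 0 0 2 171;0 0 0 0 0 0.7 171;0 0 0 0 0 0 171;0 0 0 0 0 0 171"

```text
time_s: 13.95
position: [0.464, 0.072, 0.0076]
tool_rot: [[0.113, 0.994, 0.0], [0.994, -0.113, -0.0], [-0.0, 0.0, -1.0]]
ft_force: [-0.2, -0.2, 0.0]
grip_width: 0.0282
gripper_force: 0.0
```

```bash
python3 -c "from h import *;caps()"
```

```text
top cap_red 0.46 tray [-0.105  0.219] R 0.019
top cap_blue 0.71 tray [-0.002 -0.017] R 0.02
top cap_green 0.68 tray [ 0.06  -0.012] R 0.021
top teaspoon 0.72 tray [-0.106  0.217] R 0.018
top teaspoon 0.65 tray [-0.186  0.14 ] R 0.061
scene cap_red 0.63 tray [-0.177  0.305] R 0.015
scene teaspoon 0.51 tray [-0.185  0.142] R 0.062
tcp tray [-0.104  0.275] 0.008 14.45
```

Call:
jog_arm --plan "0 0 0 0 0 0.3 171;0 0 0 -0.6 0 0 171;0 0 0 -0.8 0 0 171;0 0 0 -0.8 0 0 171;0 0 0 -0.8 0 0 171;0 0 0 -1 0.4 0 171;0 0 0 -1 0.5 0 171;0 0 0 -1 0.5 0 171;0 0 0 -1 0.5 0 171;0 0 0 -1 0.5 0 171"

```text
time_s: 15.28
position: [0.4788, -0.0109, 0.0043]
tool_rot: [[0.113, 0.994, 0.0], [0.994, -0.113, -0.0], [-0.0, 0.0, -1.0]]
ft_force: [-0.6, -0.1, -0.3]
grip_width: 0.0283
gripper_force: 0.1
```

Call:
jog_arm --plan "0 0 0 -1 0.5 0 171;0 0 0 -1 0.5 0 171;0 0 0 -1 0.5 0 171;0 0 0 -1 0.5 0 171;0 0 0 -1.3 0.2 0 171;0 0 0 -1.5 0 0 171;0 0 0 -1.5 0 0 171;0 0 0 -1.5 0 0 171;0 0 0 -1.5 0 0 171;0 0 0 -1.5 0 0 171"

```text
time_s: 16.12
position: [0.4856, -0.1404, 0.0043]
tool_rot: [[0.113, 0.994, -0.0], [0.994, -0.113, 0.0], [0.0, -0.0, -1.0]]
ft_force: [0.4, -1.1, 0.5]
grip_width: 0.0282
gripper_force: 0.0
```

```bash
python3 -c "from h import *;caps()"
```

```text
top cap_red 0.72 tray [-0.177  0.3  ] R 0.015
top cap_blue 0.7 tray [-0.001 -0.019] R 0.02
top cap_green 0.58 tray [ 0.06  -0.013] R 0.021
top teaspoon 0.55 tray [0.177 0.288] R 0.02
scene cap_red 0.57 tray [-0.177  0.306] R 0.015
scene cap_red 0.44 tray [-0.05   0.045] R 0.017
scene teaspoon 0.73 tray [-0.187  0.147] R 0.062
tcp tray [-0.058  0.068] 0.004 16.6167
```

Call:
jog_arm --plan "0 0 0 -0.7 0 0 171;0 0 0 -1.1 0 0 171;0 0 0 -1.2 0 0 171;0 0 0 -1.1 0 0 171;0 0 0 -0.8 0 0 171;0 0 0 -0.5 0 0 171;0 0 0 -0.2 0 0 171;0 0 0 0 0 0 171;0 0 0 1 0 0 171;0 0 0 2 0 0 171"

```text
time_s: 17.45
position: [0.4828, -0.1653, 0.0043]
tool_rot: [[0.115, 0.993, 0.001], [0.993, -0.115, -0.0], [-0.0, 0.001, -1.0]]
ft_force: [0.7, -0.0, -0.4]
grip_width: 0.028
gripper_force: 0.0
```

Call:
jog_arm --plan "0 0 0 0.5 0 0 171;0 0 0 0 0 -2 171;0 0 0 0 0 -3 171;0 0 0 0 0 -4 171;0 0 0 0 0 -4 171;0 0 0 3 0 -3 171;0 0 0 4 0 0 171;0 0 0 4 0 0 171;0 0 0 3 0 0 171;0 0 0 0 0 0 171"

```text
time_s: 18.28
position: [0.4985, -0.0163, 0.164]
tool_rot: [[0.107, 0.994, -0.0], [0.994, -0.107, 0.001], [0.001, -0.0, -1.0]]
ft_force: [0.5, 0.5, -0.5]
grip_width: 0.0283
gripper_force: 0.0
```

```bash
python3 -c "from h import *;caps();save(imaging.get_image('scene'),'c.png')"
```

```text
top cap_red 0.57 tray [-0.059 -0.017] R 0.02
top cap_red 0.25 tray [-0.002 -0.018] R 0.02
top cap_blue 0.83 tray [-0.003 -0.018] R 0.02
top cap_green 0.82 tray [ 0.06  -0.013] R 0.021
top teaspoon 0.54 tray [-0.19   0.142] R 0.059
scene cap_red 0.7 tray [-0.177  0.306] R 0.015
scene cap_red 0.44 tray [-0.059 -0.012] R 0.021
scene cap_blue 0.58 tray [-0.002 -0.014] R 0.021
scene cap_green 0.46 tray [ 0.061 -0.005] R 0.02
scene teaspoon 0.87 tray [-0.187  0.147] R 0.061
tcp tray [-0.058  0.185] 0.164 18.7833
```

View pics/c.png

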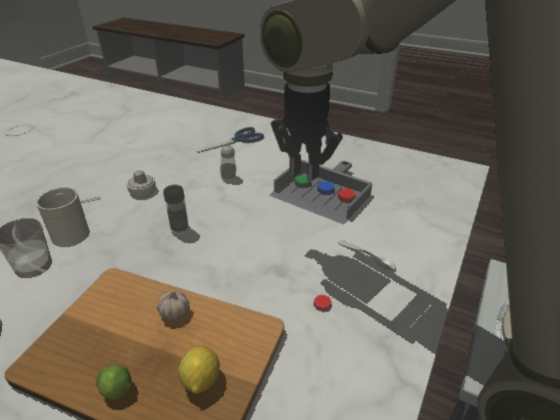

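The picture shows green (303,180), blue (326,187) and red (346,195) inside the pan. The jars and spoon haven't moved, and the arm is clear.

```bash
python3 -c "from h import *;print(job.close_job())"
```

```text
the job is handed in; nothing more can be done
None
```

The red, blue and green caps are all wholly inside the dustpan, at least 50 mm behind the front ends of its walls; the salt shaker, spice jar and teaspoon were left where they stood, and the job was handed in at about 19 s (no verdict was returned).

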